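# Free the spacer bar jammed in the capsule chute

### The arm

A 6-joint arm with a two-finger parallel gripper is mounted at the origin on the work surface. World frame = base frame: x ahead of the robot, y to its left, z up, the work surface at z = 0. Lengths are in m, angles in rad, forces in N, time in s.
With the tool pointing down it reaches from about 0.3 to 0.875 m from the base axis. Payload 4.2 kg.
Tool frame: the origin (TCP) lies midway between the tips of the shut fingers; the grasp point (between the pads) lies 19 mm behind it (r.hold_point_z is the distance from the TCP to the grasp point, in m); z points along the fingers, x is the direction in which the jaws open and shut, and the axes are right-handed (so a half turn about z gives the same grasp; the last joint's range is limited). The gripper opens to 85 mm and grips with 20 to 120 N. Pads are 22 mm wide; open, the fingers measure 114 mm over their backs; the gripper's body (76 mm by 85 mm) begins 54 mm behind the grasp point. The pads swing forward as they close: fully open they stand 13 mm farther back than shut.
Start: joints at [1.113, 0.32, 1.565, -0, 1.257, -0.02], TCP at [0.244, 0.521, 0.231] pointing down, gripper open.
Joint ranges: [-3.11, 3.11], [-0.84, 2.01], [0.21, 2.61], [-1.34, 4.49], [0.05, 2.63], [-2.56, 2.56]. Speed limits (rad/s): [2.57, 2.57, 3.14, 3.14, 3.14, 3.14].

### API

Orientations are given as a unit quaternion [x, y, z, w].
In Python, from bench import r gives the robot as it stands.
- The arm moves only by the tool step_arm, never from a script. Its argument "moves" is a list of rows, each an object of numbers: "dx", "dy", "dz": the shift along the tool's x, y, z in units of 250 mm (1.0 is 250 mm); "ax", "ay", "az": the turn, a rotation vector about the tool's x, y, z in units of 45 degrees (1.0 is 45 degrees). In form: [{"dx": .., "dy": .., "dz": .., "ax": .., "ay": .., "az": ..}, ...]. A call has exactly 10 rows; each row is the pose to reach, as a shift and turn from the pose measured when the call began, along the tool's axes at that moment; what a row does not reach only later rows make up. A row lasts 1/10 s, in which the tool goes at most 50 mm and 8.59 degrees, less where a joint would pass 70% of its speed; a pose out of reach is approached as far as the arm can. A call with a number of a shift or a turn outside -1 to 1 is refused whole. A call with a gripper value outside its range is refused whole. "gripper" is the closure, from 0 (fully open) to 1 (shut), set as the call begins (left out, the last holds). The fingers move at their own pace and stop on an object; "squeeze" is the grip in N (left out, the last holds). Time passes only in rows, so rows that repeat a pose let the fingers close, or fill a call up. It gives the time, the measured TCP pose, the force and the opening at its end, in the units of the state.
- r.get_state(): the state, without advancing time (a new reading comes with each control period).
- r.read_camera(name): name is "scene" or "top" or "wrist"; returns (picture, depth): 384x512x3 uint8, red, green, blue; 384x512 float32, m along the optical axis (not along the pixel's ray), 0 where there is no reading.
- r.get_calibration(name): a dict with "fx", "fy", "cx", "cy" (pixels), "world_from_camera" (4x4, takes a point from camera to world coordinates); the wrist camera has in their place "T_tool_cam" (4x4, takes a point from camera to tool coordinates, whose origin is the TCP and whose axes are the tool frame's). Camera axes: x right, y up, looking along -z (the intrinsics and any distortion apply to the point x, -y, -z); pixel columns grow to the right and rows downward; lengths in m; the calibration is good to about 2 mm. A picture is of the moment at which its call begins: read the wrist's pose just before it. get_calibration takes no time and is no camera call.
- r.finish_job(): hands the job in, once; it reports no verdict.
The state is a dict: "time_s": time; "joint_pos": joint angles; "joint_velocities": joint speeds; "tau": joint torques, N m; "eef_pos": TCP position; "tcp_rot": TCP orientation; "force": force on the tool from outside, world axes, zero at the start; "wrist_torque": the same for the moment, N m; "width": finger opening in m.
Only numpy, scipy, OpenCV 4.12 (cv2) and the standard library are available. Lean on these libraries where they do the work, as an engineer would, in place of code of your own. Each camera call takes 0.05 s, during which the arm holds its last target.

### The job

A steel spacer bar has jammed crosswise in the white capsule chute, with both its ends under the dark steel guard lips. Push it back up the slope of the chute until it is wholly clear of the lips, then lift it out and leave it lying flat in the middle of the rectangular stainless weighing boat.

Things in the scene. Friction and masses are not known exactly. Their poses are not given: they have to be found in the camera images.
- spacer_bar: Plain stainless steel bar, 16 x 90 x 20 mm (own x, y, z), 120 g, origin at its centre. At the start it lies across the chute, about over the chute's origin, own y across it, its 16 mm underside flat on the sloping floor, caught between the narrowing walls. Friction holds it on the slope wherever it is left. (A shorter bar, 60 mm, on the filling plate is not meant.)
- chute: White chute, fixed, 260 mm long, open above and at both ends. Origin on the worktop under its middle, own z up, own x level, pointing to the high end. Floor 50 mm above the worktop at the origin, rising 12 degrees towards +x (213 mm per m). Walls 28 mm high over the floor, 4 mm thick; inside 80 mm apart for x below -50 mm, widening evenly from there to 124 mm at the top end, x = +127 mm.
- lip_end (a point): Point on the chute floor's centre line below the upper ends of the two steel guard lips, at chute x = +20 mm. The lips, 3 mm thick, overhang 10 mm inwards from each wall, 25 mm above the floor, from chute x = -55 to +20 mm; gap between them 60 mm (low end) to 78 mm. The bar is clear when its centre is 13 mm or more up from here; 40 mm up it has 8 mm free at each end.
- weighing_boat: Rectangular stainless steel weighing boat, loose, 250 g: flat inner floor 100 x 140 mm (own x, y), 3 mm above the worktop, four flared sides, rim 23 mm high, about 119 x 159 mm over the rim. Origin in the middle of its underside, z up. A round white bowl stands near it and is not meant.

How it is judged:
By the outcome, as a careful person would: the job done as asked, in the order asked, and still so for the second after the job is handed in, with the robot touching nothing.
It also fails if it takes over 51 s, if anything falls off the work surface, if the arm or the gripper's body presses on something with over 40 N, if the wrist force passes 120 N, or if a joint passes its speed limit or range.

## Working session

There is one attempt and no reset: what is moved stays moved. The work goes in short steps, Python scripts to look and compute and a tool call to move; the robot and the scene stay as the last step left them, time stands still between calls to the robot, and variables do not carry over. Pictures are saved under pics/ and viewed, and the job is handed in when it is done.

Besides the shell and the picture viewer there is one more tool, called after ">>>" as name(argument=value, ...) on one line, values as JSON. step_arm: Moves the arm, as the interface text tells. Its arguments: {"type":"object","properties":{"moves":{"type":"array","items":{"type":"object","properties":{"dx":{"type":"number","minimum":-1,"maximum":1},"dy":{"type":"number","minimum":-1,"maximum":1},"dz":{"type":"number","minimum":-1,"maximum":1},"ax":{"type":"number","minimum":-1,"maximum":1},"ay":{"type":"number","minimum":-1,"maximum":1},"az":{"type":"number","minimum":-1,"maximum":1}}}},"gripper":{"type":"number"},"squeeze":{"type":"number"}},"required":["moves"]}

```bash
ls; mkdir -p pics
cat > h.py <<'E'
import numpy as np, cv2
from bench import r
from scipy.spatial.transform import Rotation as R
def cam(name):
    s=r.get_state(); p,d=r.read_camera(name); c=r.get_calibration(name)
    if 'world_from_camera' in c: T=np.array(c['world_from_camera'])
    else:
        W=np.eye(4);W[:3,:3]=R.from_quat(s['tcp_rot']).as_matrix();W[:3,3]=s['eef_pos'];T=W@np.array(c['T_tool_cam'])
    return p,d,c,T
def pts(d,c,T):
    v,u=np.mgrid[:d.shape[0],:d.shape[1]]
    P=np.stack([(u-c['cx'])/c['fx']*d,-(v-c['cy'])/c['fy']*d,-d],-1)
    return P@T[:3,:3].T+T[:3,3]
def save(n,p): cv2.imwrite('pics/'+n+'.png',p[...,::-1])
E
python3 - <<'E'
from h import *
for n in ['scene','top']:
    p,d,c,T=cam(n); save(n+'0',p); np.savez(n+'0.npz',p=p,d=d,T=T,k=[c['fx'],c['fy'],c['cx'],c['cy']]); print({k:v for k,v in c.items()})
print(r.get_state(), r.hold_point_z)
E
```

```text
pics
{'fx': 412.80414283051294, 'fy': 412.80414283051294, 'cx': 251.624244538678, 'cy': 193.56587622696486, 'world_from_camera': array([[-0.1463881 , -0.75681249,  0.63702856,  1.10903192],
       [ 0.98922336, -0.11019271,  0.09640903,  0.03376665],
       [-0.00276765,  0.64427667,  0.7647875 ,  0.75453964],
       [ 0.        ,  0.        ,  0.        ,  1.        ]])}
{'fx': 426.08792883508534, 'fy': 426.08792883508534, 'cx': 251.5662795079794, 'cy': 196.211684564629, 'world_from_camera': array([[-0.02176717,  0.98982012, -0.14064965,  0.45330413],
       [-0.9996908 , -0.02324061, -0.00884175, -0.07832076],
       [-0.01202053,  0.1404137 ,  0.99001995,  0.78864972],
       [ 0.        ,  0.        ,  0.        ,  1.        ]])}
{'time_s': 0.1, 'joint_pos': array([ 1.11299947e+00,  3.20238208e-01,  1.56555215e+00,  1.47259488e-05,
        1.25742900e+00, -2.00126163e-02]), 'joint_velocities': array([-0.00111191, -0.0021816 , -0.00182975, -0.00066711,  0.00014464,
        0.00054004]), 'tau': array([-5.51164812e-04, -4.16409123e+01, -2.34705788e+01, -8.11114376e-06,
        4.82378266e-03,  9.04751346e-06]), 'eef_pos': array([0.24357246, 0.52038455, 0.23056236]), 'tcp_rot': array([ 8.43782225e-01,  5.36685098e-01, -6.98526955e-04,  4.16711225e-04]), 'force': array([ 0.04304539, -1.07051701, -0.39181043]), 'wrist_torque': array([0.01043615, 0.01836223, 0.0331304 ]), 'width': 0.08573053437297763} 0.0187
```

View pics/top0.png

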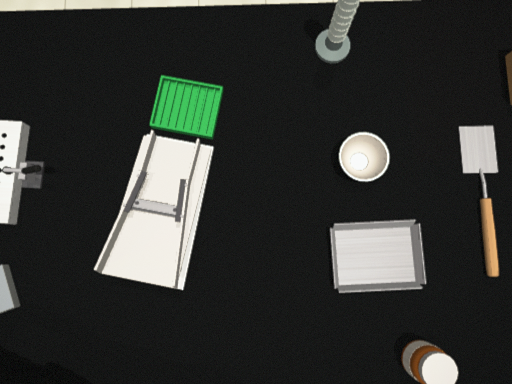

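View pics/scene0.png

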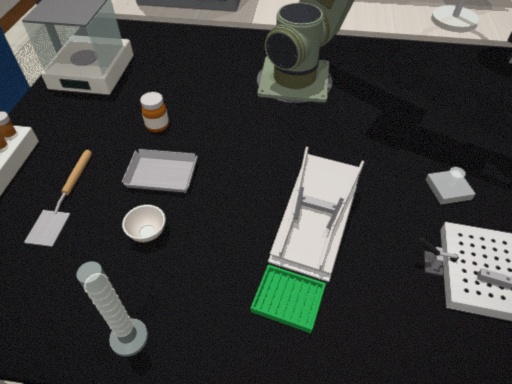

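```bash
cat > a.py <<'E'
from h import *
res={}
for n in ['top','scene']:
    z=np.load(n+'0.npz'); k=z['k']; c=dict(fx=k[0],fy=k[1],cx=k[2],cy=k[3]); p=z['p']; P=pts(z['d'],c,z['T'])
    hsv=cv2.cvtColor(p,cv2.COLOR_RGB2HSV)
    # white chute floor region
    poly=np.array([[150,150],[195,150],[180,280],[105,268]]) if n=='top' else np.array([[310,160],[355,165],[325,265],[280,260]])
    m=np.zeros(p.shape[:2],np.uint8); cv2.fillPoly(m,[poly],1)
    q=P[(m>0)&(hsv[...,2]>200)&(hsv[...,1]<40)&(z['d']>0)]
    for it in range(8):
        A=np.c_[q[:,:2],np.ones(len(q))]; co=np.linalg.lstsq(A,q[:,2],rcond=None)[0]; e=q[:,2]-A@co
        q=q[abs(e)<max(2*e.std(),.002)]
    g=co[:2]; print(n,'plane',co,'slope',np.hypot(*g),'dir',np.degrees(np.arctan2(g[1],g[0])),e.std(),len(q))
    u=g/np.hypot(*g); w=np.array([-u[1],u[0]])
    h=P[...,2]-(P[...,:2]@g+co[2])
    valid=z['d']>0
    # worktop check
    print('worktop z',np.median(P[(hsv[...,2]<30)&valid][:,2]))
    # wall tops: h ~28mm
    S=P[...,:2]@u; t=P[...,:2]@w
    big=cv2.dilate(m,np.ones((25,25)))>0
    s0=(0.05-co[2])/np.hypot(*g) # S where floor =50mm: h=g.u*S + c (cross term zero)
    wt=big&valid&(h>.026)&(h<.034)&(S-s0>-.13)&(S-s0<.13)
    for a in np.arange(-.12,.12,.03):
        b=t[wt&(abs(S-s0-a)<.008)]
        if len(b)>3: print('x',round(a,3),'t range',b.min().round(4),b.max().round(4),'mid',((b.min()+b.max())/2).round(4),'w',np.ptp(b).round(4))
    f=valid&big&(abs(h)<.004); print('floor S range rel',(S[f]-s0).min(),(S[f]-s0).max())
    # bar
    bar=valid&big&(abs(h-.02)<.005)&(abs(S-s0)<.04)
    cv2.imwrite('pics/h_%s.png'%n,np.clip((h*1000+10)*5,0,255).astype(np.uint8)*big)
    np.savez('h_%s.npz'%n,h=h,S=S-s0,t=t)
    cb=P[bar]; print('bar n',len(cb),'S',np.percentile(S[bar]-s0,[2,50,98]),'t',np.percentile(t[bar],[1,50,99]))
    print('u',u,'w',w,'s0',s0)
    # boat
    pb=np.array([[325,215],[430,215],[430,295],[325,295]]) if n=='top' else np.array([[118,145],[202,145],[202,200],[118,200]])
    mb=np.zeros(p.shape[:2],np.uint8); cv2.fillPoly(mb,[pb],1)
    ob=(mb>0)&(hsv[...,2]>60)&valid
    rim=ob&(P[...,2]>.018)&(P[...,2]<.03); fl=ob&(P[...,2]<.008)
    print('rim',cv2.minAreaRect(P[rim][:,:2].astype(np.float32)),'floor',cv2.minAreaRect(P[fl][:,:2].astype(np.float32)),np.median(P[fl][:,2]))
E
python3 a.py; python3 -c "
import cv2
for n in ['top','scene']:
    a=cv2.imread('pics/h_%s.png'%n)
    a=a[110:300,80:230] if n=='top' else a[140:290,250:380]
    cv2.imwrite('pics/hz_%s.png'%n,cv2.resize(a,None,fx=3,fy=3,interpolation=0))
p=cv2.imread('pics/top0.png')[110:300,80:230];cv2.imwrite('pics/topz.png',cv2.resize(p,None,fx=3,fy=3))"
```

```text
top plane [-0.20707758  0.0449488   0.1582086 ] slope 0.21189978537591275 dir 167.75320979125087 0.0009779637923564913 5328
worktop z -0.00025536228955957974
x -0.12 t range -0.2485 -0.1606 mid -0.2045 w 0.0879
x -0.09 t range -0.2491 -0.1604 mid -0.2048 w 0.0888
x -0.06 t range -0.2493 -0.1605 mid -0.2049 w 0.0888
x -0.03 t range -0.2524 -0.1572 mid -0.2048 w 0.0953
x 0.0 t range -0.2566 -0.1534 mid -0.205 w 0.1032
x 0.03 t range -0.2601 -0.1497 mid -0.2049 w 0.1105
x 0.06 t range -0.2643 -0.1462 mid -0.2052 w 0.1181
x 0.09 t range -0.2675 -0.1418 mid -0.2047 w 0.1258
floor S range rel -0.12823269914071922 0.1274057049046211
bar n 493 S [-0.02347693  0.00207326  0.03468561] t [-0.25636133 -0.20450982 -0.15051119]
u [-0.97724299  0.21212293] w [-0.21212293 -0.97724299] s0 -0.5106593006230313
rim ((0.45034757256507874, -0.29233628511428833), (0.12135428190231323, 0.16237236559391022), 1.5759481191635132) floor ((0.4509410262107849, -0.2988896369934082), (0.1278436779975891, 0.169414222240448), 1.5232959985733032) 0.002500296162408544
scene plane [-0.20843397  0.04485708  0.15917793] s
[... 305 characters left out ...]
036 w 0.0949
x 0.0 t range -0.2546 -0.1525 mid -0.2036 w 0.1021
x 0.03 t range -0.2581 -0.1494 mid -0.2038 w 0.1088
x 0.06 t range -0.2626 -0.1449 mid -0.2037 w 0.1178
x 0.09 t range -0.2658 -0.1424 mid -0.2041 w 0.1234
floor S range rel -0.15781495031970005 0.1295603929399275
bar n 273 S [-1.66954278e-02  1.80120186e-05  1.60885327e-02] t [-0.25690643 -0.20479354 -0.16393411]
u [-0.9776169   0.21039295] w [-0.21039295 -0.9776169 ] s0 -0.512076747676266
rim ((0.4507468044757843, -0.29258993268013), (0.1250336617231369, 0.16154131293296814), 1.7461390495300293) floor ((0.4338904023170471, -0.3028125762939453), (0.1419801414012909, 0.17134442925453186), 1.9700461626052856) 0.002969911220706889
```

View pics/topz.png

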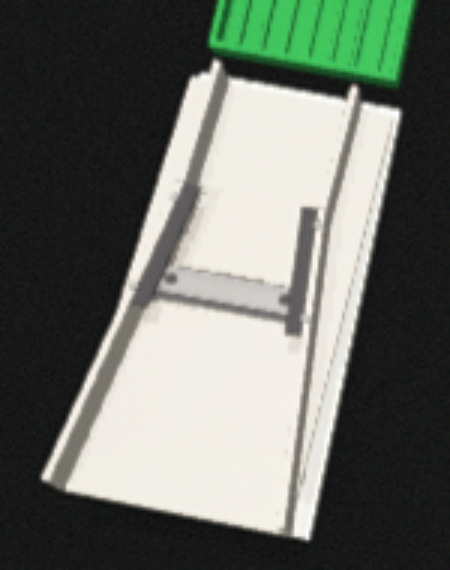

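View pics/hz_top.png

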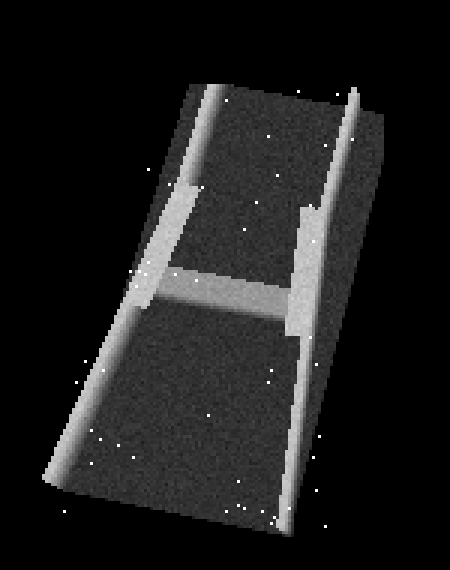

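```bash
cat >> h.py <<'E'
U=np.array([-.9774,.2113,0]);U/=np.linalg.norm(U); W_=np.array([-U[1],U[0],0]); W_=np.array([U[1]*-1,U[0],0])
O=np.array([.543,.0916,0]); a12=np.radians(12); Z=np.array([0,0,1.])
US=np.cos(a12)*U+np.sin(a12)*Z; N=-np.sin(a12)*U+np.cos(a12)*Z
def chute(x,hn,y=0): # point at chute x of floor centre line, hn along the normal
    return O+U*x+Z*(.05+.2126*x)+N*hn+W_*y
RC=np.stack([-US,np.cross(-N,-US),-N],1)
def rel(p,Rm=RC):
    s=r.get_state(); R0=R.from_quat(s['tcp_rot']).as_matrix()
    d=R0.T@(np.asarray(p)-s['eef_pos'])/.25; v=R.from_matrix(R0.T@Rm).as_rotvec()/np.radians(45)
    print('t',s['time_s'],'d',d.round(4),'a',v.round(4))
def st():
    s=r.get_state(); R0=R.from_quat(s['tcp_rot']).as_matrix(); q=s['eef_pos']-O-.05*Z
    print('t',round(s['time_s'],2),'tcp',s['eef_pos'].round(4),'chute x',round(q@U,4),'h',round(q@N,4),'along',round(q@US,4),'y',round(q@W_,4),'F',s['force'].round(2),'M',s['wrist_torque'].round(2),'w',round(s['width'],4),'rotErr',np.degrees(R.from_matrix(R0.T@RC).as_rotvec()).round(2))
E
python3 - <<'E'
from h import *
for n in ['top','scene']:
    z=np.load('h_%s.npz'%n); h,S,t=z['h'],z['S'],z['t']
    for lo,hi in [(-.228,-.216),(-.216,-.204),(-.204,-.192),(-.192,-.18)]:
        b=S[(t>lo)&(t<hi)&(abs(h-.02)<.003)&(abs(S)<.05)]; print(n,lo,np.percentile(b,[3,50,97]).round(4),len(b))
rel(chute(0,.12)); print(RC)
E
```

```text
top -0.228 [-0.0063  0.0015  0.0086] 65
top -0.216 [-0.0066  0.0011  0.0089] 66
top -0.204 [-0.0062  0.0012  0.0086] 64
top -0.192 [-0.0064  0.0011  0.0087] 66
scene -0.228 [-0.0064  0.0001  0.0081] 40
scene -0.216 [-0.0062  0.0013  0.0083] 39
scene -0.204 [-0.006   0.      0.0087] 38
scene -0.192 [-0.0061  0.0002  0.0091] 37
t 0.1 d [-1.023   1.9092  0.2543] a [ 0.1807 -0.2233  1.7068]
[[ 9.56061327e-01 -2.11304390e-01 -2.03217108e-01]
 [-2.06686882e-01 -9.77420306e-01  4.39326530e-02]
 [-2.07911691e-01  6.93889390e-18 -9.78147601e-01]]
```

>>> step_arm(moves=[{"dx": -0.1, "dy": 0.19, "az": 0.17}, {"dx": -0.2, "dy": 0.38, "az": 0.34}, {"dx": -0.3, "dy": 0.57, "az": 0.5}, {"dx": -0.4, "dy": 0.76, "az": 0.67}, {"dx": -0.5, "dy": 0.95, "az": 0.85}, {"dx": -0.5, "dy": 0.95, "az": 0.95}, {"dx": -0.5, "dy": 0.95, "az": 1.0}, {"dx": -0.5, "dy": 0.95, "az": 1.0}, {"dx": -0.5, "dy": 0.95, "az": 1.0}, {"dx": -0.5, "dy": 0.95, "az": 1.0}], gripper=0.4)

```text
invalid input at $.moves[0]: expected keys dx, dy, dz, ax, ay, az
```

```bash
python3 -c "
from h import *
st(); rel(chute(0.003,.12))"
```

```text
t 0.1 tcp [0.2436 0.5204 0.2306] chute x 0.3833 h 0.0969 along 0.4124 y -0.3558 F [ 0.04 -1.07 -0.39] M [0.01 0.02 0.03] w 0.0857 rotErr [  8.13 -10.05  76.81]
t 0.1 d [-1.0256  1.8975  0.2518] a [ 0.1807 -0.2233  1.7068]
```

>>> step_arm(moves=[{"dx": -0.1, "dy": 0.19, "dz": 0, "ax": 0, "ay": 0, "az": 0.17}, {"dx": -0.2, "dy": 0.38, "dz": 0, "ax": 0, "ay": 0, "az": 0.34}, {"dx": -0.3, "dy": 0.57, "dz": 0, "ax": 0, "ay": 0, "az": 0.5}, {"dx": -0.4, "dy": 0.76, "dz": 0, "ax": 0, "ay": 0, "az": 0.67}, {"dx": -0.5, "dy": 0.95, "dz": 0, "ax": 0, "ay": 0, "az": 0.85}, {"dx": -0.5, "dy": 0.95, "dz": 0, "ax": 0, "ay": 0, "az": 1.0}, {"dx": -0.5, "dy": 0.95, "dz": 0, "ax": 0, "ay": 0, "az": 1.0}, {"dx": -0.5, "dy": 0.95, "dz": 0, "ax": 0, "ay": 0, "az": 1.0}, {"dx": -0.5, "dy": 0.95, "dz": 0, "ax": 0, "ay": 0, "az": 1.0}, {"dx": -0.5, "dy": 0.95, "dz": 0, "ax": 0, "ay": 0, "az": 1.0}], gripper=0.4)

```text
time_s: 1.1
eef_pos: [0.4049, 0.3074, 0.2306]
tcp_rot: [0.985, 0.174, -0.001, 0.001]
force: [0.9, -0.3, 0.3]
width: 0.0514
```

```bash
python3 -c "
from h import *
st(); rel(chute(0.003,.12))"
```

```text
t 1.1 tcp [0.4049 0.3074 0.2306] chute x 0.1805 h 0.1391 along 0.2142 y -0.1818 F [ 0.93 -0.3   0.33] M [ 0.01 -0.    0.03] w 0.0514 rotErr [  3.46 -11.61  32.14]
t 1.1 d [0.2971 1.047  0.251 ] a [ 0.0769 -0.258   0.7141]
```

>>> step_arm(moves=[{"dx": 0.06, "dy": 0.19, "dz": 0.0, "ax": 0.015, "ay": -0.05, "az": 0.14}, {"dx": 0.12, "dy": 0.38, "dz": 0.0, "ax": 0.03, "ay": -0.1, "az": 0.28}, {"dx": 0.18, "dy": 0.57, "dz": 0.05, "ax": 0.045, "ay": -0.15, "az": 0.42}, {"dx": 0.24, "dy": 0.76, "dz": 0.1, "ax": 0.06, "ay": -0.2, "az": 0.57}, {"dx": 0.29, "dy": 0.95, "dz": 0.15, "ax": 0.077, "ay": -0.258, "az": 0.714}, {"dx": 0.297, "dy": 1.0, "dz": 0.2, "ax": 0.077, "ay": -0.258, "az": 0.714}, {"dx": 0.297, "dy": 1.0, "dz": 0.2, "ax": 0.077, "ay": -0.258, "az": 0.714}, {"dx": 0.297, "dy": 1.0, "dz": 0.2, "ax": 0.077, "ay": -0.258, "az": 0.714}, {"dx": 0.297, "dy": 1.0, "dz": 0.2, "ax": 0.077, "ay": -0.258, "az": 0.714}, {"dx": 0.297, "dy": 1.0, "dz": 0.2, "ax": 0.077, "ay": -0.258, "az": 0.714}])

```text
time_s: 2.1
eef_pos: [0.5599, 0.0997, 0.1819]
tcp_rot: [0.989, -0.104, -0.103, -0.011]
force: [0.4, 0.2, -0.4]
width: 0.0512
```

```bash
python3 -c "
from h import *
st(); rel(chute(0.003,.06))
p,d,c,T=cam('wrist'); save('w1',p); np.savez('w1.npz',p=p,d=d,P=pts(d,c,T)); print(c)"
```

```text
t 2.1 tcp [0.5599 0.0997 0.1819] chute x -0.0148 h 0.1321 along 0.0129 y -0.0115 F [ 0.39  0.16 -0.4 ] M [-0.07 -0.04 -0.03] w 0.0512 rotErr [-0.02 -0.09  0.17]
t 2.1 d [0.0389 0.0462 0.2883] a [-0.0006 -0.0019  0.0039]
{'fx': 295.0447992560002, 'fy': 295.0447992560002, 'cx': 257.25801924516753, 'cy': 193.06922507452606, 'T_tool_cam': array([[ 9.99999750e-01, -6.02958743e-04, -3.70568878e-04,
         1.04551374e-04],
       [-6.91050714e-04, -9.44887152e-01, -3.27395469e-01,
        -8.45553486e-02],
       [-1.52739811e-04,  3.27395643e-01, -9.44887332e-01,
        -1.42998146e-01],
       [ 0.00000000e+00,  0.00000000e+00,  0.00000000e+00,
         1.00000000e+00]])}
```

View pics/w1.png

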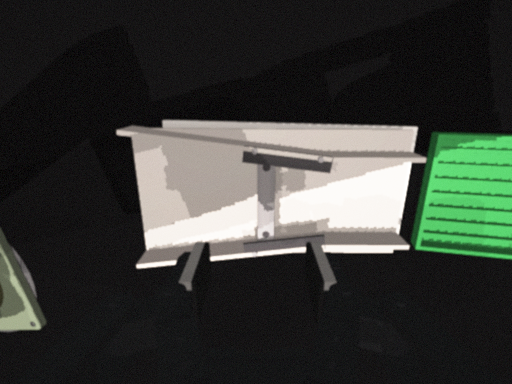

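```bash
cat >> h.py <<'E'
def measure(P,d):
    q=P-O-.05*Z; al=q@US; y=q@W_; h=q@N; v=d>0
    f=v&(abs(al)<.12)&(abs(y)<.03)&(abs(h)<.008); A=np.c_[al[f],np.ones(f.sum())]
    print('floor h fit',np.linalg.lstsq(A,h[f],rcond=None)[0].round(4),np.median(h[f]).round(4))
    b=v&(abs(h-.020)<.003)&(abs(al)<.125)&(abs(y)<.05)
    for lo in np.arange(-.045,.045,.015):
        k=b&(y>=lo)&(y<lo+.015)
        if k.sum()>3: print('bar y',round(lo,3),np.percentile(al[k],[3,50,97]).round(4),k.sum())
    return al,y,h
E
python3 -c "
from h import *
z=np.load('w1.npz'); al,y,h=measure(z['P'],z['d'])
v=(z['d']>0)&(abs(h-.0275)<.003)
for a in [-.1,-.08,.04,.06,.08]:
    k=v&(abs(al-a)<.006)&(abs(y)<.08); print(a,y[k].min(),y[k].max())
"
```

```text
floor h fit [-0.0001  0.0006] 0.0006
bar y -0.045 [-0.1199 -0.0623  0.0111] 234
bar y -0.03 [-0.0029  0.0047  0.0119] 281
bar y -0.015 [-0.0027  0.0046  0.0119] 266
bar y 0.0 [-0.0031  0.0044  0.0118] 255
bar y 0.015 [-0.0034  0.0042  0.0117] 240
bar y 0.03 [-0.1204 -0.0631  0.0108] 371
-0.1 -0.04313233575446205 0.04574279825287241
-0.08 -0.04304333809884892 0.0457378763658415
0.04 -0.055094350002572005 0.056745787951800346
0.06 -0.057484614002224925 0.05764469877875287
0.08 -0.06002962266926058 -0.054514212132844284
```

```bash
python3 -c "
from h import *
rel(chute(0.0044,.01,.001))"
```

```text
t 2.15 d [0.0323 0.0495 0.4881] a [-0.0005 -0.0019  0.0034]
```

>>> step_arm(moves=[{"dx": 0.032, "dy": 0.05, "dz": 0.0, "ax": 0, "ay": -0.002, "az": 0.003}, {"dx": 0.032, "dy": 0.05, "dz": 0.05, "ax": 0, "ay": -0.002, "az": 0.003}, {"dx": 0.032, "dy": 0.05, "dz": 0.15, "ax": 0, "ay": -0.002, "az": 0.003}, {"dx": 0.032, "dy": 0.05, "dz": 0.25, "ax": 0, "ay": -0.002, "az": 0.003}, {"dx": 0.032, "dy": 0.05, "dz": 0.33, "ax": 0, "ay": -0.002, "az": 0.003}, {"dx": 0.032, "dy": 0.05, "dz": 0.4, "ax": 0, "ay": -0.002, "az": 0.003}, {"dx": 0.032, "dy": 0.05, "dz": 0.45, "ax": 0, "ay": -0.002, "az": 0.003}, {"dx": 0.032, "dy": 0.05, "dz": 0.488, "ax": 0, "ay": -0.002, "az": 0.003}, {"dx": 0.032, "dy": 0.05, "dz": 0.488, "ax": 0, "ay": -0.002, "az": 0.003}, {"dx": 0.032, "dy": 0.05, "dz": 0.488, "ax": 0, "ay": -0.002, "az": 0.003}])

```text
time_s: 3.15
eef_pos: [0.5409, 0.091, 0.061]
tcp_rot: [0.989, -0.106, -0.104, -0.011]
force: [0.0, -0.5, -0.3]
width: 0.0513
```

```bash
python3 -c "
from h import *
st(); 
p,d,c,T=cam('wrist'); save('w2',p); P=pts(d,c,T); np.savez('w2.npz',p=p,d=d,P=P)
al,y,h=measure(P,d)
im=np.clip((h*1000+20)*3,0,255).astype(np.uint8)*(d>0); cv2.imwrite('pics/w2h.png',im)
v=(d>0)&(h<.07)
# finger candidate pts in tool frame
s=r.get_state(); t=(P-s['eef_pos'])@R.from_quat(s['tcp_rot']).as_matrix()
k=v&(abs(t[...,1])<.014)&(abs(t[...,0])>.0255)&(abs(t[...,0])<.045)&(h>.003)
for sg in (-1,1):
    kk=k&(np.sign(t[...,0])==sg); print(sg,kk.sum(), np.percentile(t[kk],[1,5,50,95,99],axis=0).round(4) if kk.sum() else '')
"
```

```text
t 3.15 tcp [0.5409 0.091  0.061 ] chute x 0.002 h 0.0104 along 0.0042 y 0.001 F [ 0.   -0.5  -0.31] M [-0.04 -0.18 -0.03] w 0.0513 rotErr [-0.04 -0.04  0.02]
floor h fit [-0.0002  0.0006] 0.0006
bar y -0.045 [-0.1136 -0.0649  0.011 ] 770
bar y -0.03 [-0.0027  0.0047  0.0122] 899
bar y -0.015 [-0.0261  0.0047  0.0345] 1013
bar y 0.0 [-0.0217  0.0047  0.0295] 809
bar y 0.015 [-0.0029  0.0047  0.0122] 674
bar y 0.03 [-0.1231 -0.0014  0.0114] 874
-1 3406 [[-0.0448 -0.0134 -0.0588]
 [-0.0439 -0.0122 -0.0581]
 [-0.0335 -0.0071 -0.0478]
 [-0.0256  0.0056 -0.0135]
 [-0.0255  0.0097 -0.0083]]
1 3706 [[ 0.0256 -0.0134 -0.0588]
 [ 0.0257 -0.0123 -0.058 ]
 [ 0.0318 -0.007  -0.0441]
 [ 0.0438  0.0065 -0.0123]
 [ 0.0447  0.0099 -0.0067]]
```

View pics/w2.png

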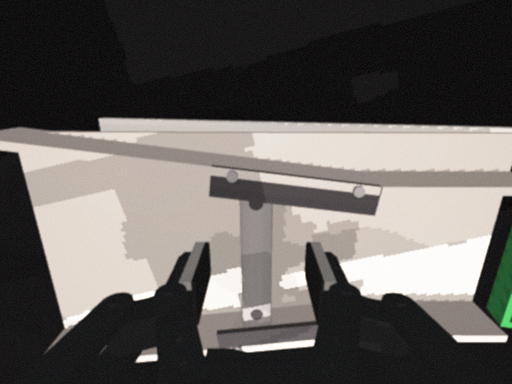

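>>> step_arm(moves=[{"dx": 0, "dy": 0, "dz": 0.024, "ax": 0, "ay": 0, "az": 0}, {"dx": 0, "dy": 0, "dz": 0.048, "ax": 0, "ay": 0, "az": 0}, {"dx": -0.02, "dy": 0, "dz": 0.048, "ax": 0, "ay": 0, "az": 0}, {"dx": -0.04, "dy": 0, "dz": 0.048, "ax": 0, "ay": 0, "az": 0}, {"dx": -0.055, "dy": 0, "dz": 0.048, "ax": 0, "ay": 0, "az": 0}, {"dx": -0.07, "dy": 0, "dz": 0.048, "ax": 0, "ay": 0, "az": 0}, {"dx": -0.085, "dy": 0, "dz": 0.048, "ax": 0, "ay": 0, "az": 0}, {"dx": -0.1, "dy": 0, "dz": 0.048, "ax": 0, "ay": 0, "az": 0}, {"dx": -0.115, "dy": 0, "dz": 0.048, "ax": 0, "ay": 0, "az": 0}, {"dx": -0.13, "dy": 0, "dz": 0.048, "ax": 0, "ay": 0, "az": 0}])

```text
time_s: 4.2
eef_pos: [0.5078, 0.0983, 0.0566]
tcp_rot: [0.989, -0.106, -0.103, -0.012]
force: [1.2, -0.7, 0.7]
width: 0.0512
```

```bash
cat > look.py <<'E'
from h import *
import sys
st(); n=sys.argv[1]
p,d,c,T=cam('wrist'); save(n,p); P=pts(d,c,T); np.savez(n+'.npz',p=p,d=d,P=P)
measure(P,d)
E
python3 look.py w3
```

```text
t 4.2 tcp [0.5078 0.0983 0.0566] chute x 0.0358 h -0.001 along 0.0364 y 0.0009 F [ 1.23 -0.74  0.7 ] M [-0.04 -0.3   0.01] w 0.0512 rotErr [-0.07 -0.14  0.03]
floor h fit [0.0001 0.0006] 0.0006
bar y -0.045 [-0.0724  0.0135  0.0265] 780
bar y -0.03 [0.0113 0.0188 0.0263] 1034
bar y -0.015 [0.     0.019  0.0728] 1347
bar y 0.0 [0.0106 0.019  0.0618] 924
bar y 0.015 [0.0112 0.0187 0.0263] 765
bar y 0.03 [-0.0961  0.0127  0.0259] 1156
```

View pics/w3.png

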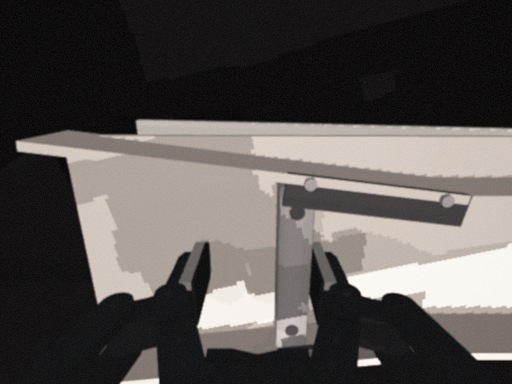

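Bar pushed straight by the downhill finger, no yaw, light force. Continue 43 mm more.

>>> step_arm(moves=[{"dx": -0.02, "dy": 0, "dz": 0, "ax": 0, "ay": 0, "az": 0}, {"dx": -0.04, "dy": 0, "dz": 0, "ax": 0, "ay": 0, "az": 0}, {"dx": -0.06, "dy": 0, "dz": 0, "ax": 0, "ay": 0, "az": 0}, {"dx": -0.08, "dy": 0, "dz": 0, "ax": 0, "ay": 0, "az": 0}, {"dx": -0.1, "dy": 0, "dz": 0, "ax": 0, "ay": 0, "az": 0}, {"dx": -0.12, "dy": 0, "dz": 0, "ax": 0, "ay": 0, "az": 0}, {"dx": -0.14, "dy": 0, "dz": 0, "ax": 0, "ay": 0, "az": 0}, {"dx": -0.16, "dy": 0, "dz": 0, "ax": 0, "ay": 0, "az": 0}, {"dx": -0.175, "dy": 0, "dz": 0, "ax": 0, "ay": 0, "az": 0}, {"dx": -0.175, "dy": 0, "dz": 0, "ax": 0, "ay": 0, "az": 0}])

```text
time_s: 5.25
eef_pos: [0.4644, 0.1076, 0.0658]
tcp_rot: [0.989, -0.105, -0.104, -0.012]
force: [-0.7, 0.2, 0.1]
width: 0.0514
```

```bash
python3 look.py w4
```

```text
t 5.25 tcp [0.4644 0.1076 0.0658] chute x 0.0802 h -0.0012 along 0.0818 y 0.001 F [-0.66  0.21  0.07] M [-0.05 -0.1   0.02] w 0.0514 rotErr [-0.05 -0.03  0.04]
floor h fit [0.0006 0.0006] 0.0006
bar y -0.045 [0.0567 0.0642 0.0717] 1186
bar y -0.03 [0.0566 0.0642 0.0717] 1029
bar y -0.015 [0.0449 0.0643 0.1178] 1362
bar y 0.0 [0.0559 0.0643 0.1071] 942
bar y 0.015 [0.0566 0.0642 0.0716] 767
bar y 0.03 [0.0565 0.0641 0.0716] 680
```

View pics/w4.png

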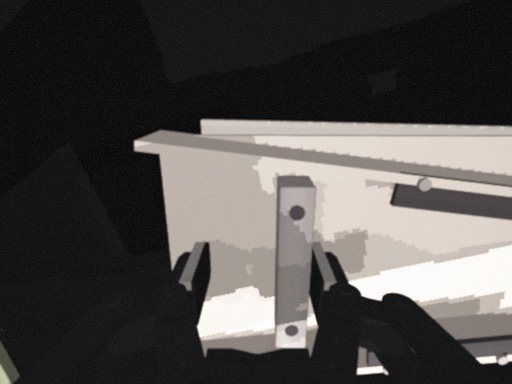

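```bash
python3 -c "
from h import *
z=np.load('w4.npz');q=z['P']-O-.05*Z; al=q@US; y=q@W_; h=q@N
k=(z['d']>0)&(abs(h-.0205)<.0025)&(abs(al-.0642)<.006)&(abs(y)<.052); print(np.percentile(y[k],[.3,1,99,99.7]).round(4))"
```

```text
[-0.0443 -0.044   0.0441  0.0451]
```

>>> step_arm(moves=[{"dx": 0.02, "dy": 0, "dz": -0.01, "ax": 0, "ay": 0, "az": 0}, {"dx": 0.045, "dy": 0, "dz": -0.02, "ax": 0, "ay": 0, "az": 0}, {"dx": 0.07, "dy": 0, "dz": -0.02, "ax": 0, "ay": 0, "az": 0}, {"dx": 0.07, "dy": 0, "dz": -0.02, "ax": 0, "ay": 0, "az": 0}, {"dx": 0.07, "dy": 0, "dz": -0.02, "ax": 0, "ay": 0, "az": 0}, {"dx": 0.07, "dy": 0, "dz": -0.02, "ax": 0, "ay": 0, "az": 0}, {"dx": 0.07, "dy": 0, "dz": -0.02, "ax": 0, "ay": 0, "az": 0}, {"dx": 0.07, "dy": 0, "dz": -0.02, "ax": 0, "ay": 0, "az": 0}, {"dx": 0.07, "dy": 0, "dz": -0.02, "ax": 0, "ay": 0, "az": 0}, {"dx": 0.07, "dy": 0, "dz": -0.02, "ax": 0, "ay": 0, "az": 0}])

```text
time_s: 6.3
eef_pos: [0.4821, 0.1037, 0.067]
tcp_rot: [0.989, -0.105, -0.104, -0.011]
force: [0.9, 0.3, -0.5]
width: 0.0516
```

```bash
python3 look.py w5
```

```text
t 6.3 tcp [0.4821 0.1037 0.067 ] chute x 0.0621 h 0.0037 along 0.0642 y 0.001 F [ 0.86  0.35 -0.52] M [-0.08 -0.07  0.02] w 0.0516 rotErr [-0.04 -0.01  0.04]
floor h fit [-0.      0.0006] 0.0006
bar y -0.045 [-0.0444  0.0633  0.0714] 1167
bar y -0.03 [0.0565 0.0642 0.0714] 968
bar y -0.015 [0.0276 0.0642 0.1002] 1265
bar y 0.0 [0.0383 0.0637 0.0895] 905
bar y 0.015 [0.0564 0.0639 0.0714] 704
bar y 0.03 [-0.0723  0.0609  0.0712] 903
```

>>> step_arm(moves=[{"dx": 0, "dy": 0, "dz": 0, "ax": 0, "ay": 0, "az": 0}, {"dx": 0, "dy": 0, "dz": 0, "ax": 0, "ay": 0, "az": 0}, {"dx": 0, "dy": 0, "dz": 0, "ax": 0, "ay": 0, "az": 0}, {"dx": 0, "dy": 0, "dz": 0, "ax": 0, "ay": 0, "az": 0}, {"dx": 0, "dy": 0, "dz": 0, "ax": 0, "ay": 0, "az": 0}, {"dx": 0, "dy": 0, "dz": 0, "ax": 0, "ay": 0, "az": 0}, {"dx": 0, "dy": 0, "dz": 0, "ax": 0, "ay": 0, "az": 0}, {"dx": 0, "dy": 0, "dz": 0, "ax": 0, "ay": 0, "az": 0}, {"dx": 0, "dy": 0, "dz": 0, "ax": 0, "ay": 0, "az": 0}, {"dx": 0, "dy": 0, "dz": 0, "ax": 0, "ay": 0, "az": 0}], gripper=1, squeeze=60)

```text
time_s: 7.35
eef_pos: [0.4824, 0.1037, 0.0672]
tcp_rot: [0.989, -0.105, -0.103, -0.012]
force: [0.8, -1.0, 4.1]
width: 0.0144
```

```bash
python3 look.py w6
```

```text
t 7.35 tcp [0.4824 0.1037 0.0672] chute x 0.0618 h 0.004 along 0.064 y 0.0009 F [ 0.78 -0.95  4.06] M [ 0.01 -0.05  0.01] w 0.0144 rotErr [-0.05 -0.05  0.04]
floor h fit [0.     0.0006] 0.0006
bar y -0.045 [-0.0447  0.0631  0.0712] 1176
bar y -0.03 [0.0563 0.0635 0.0712] 958
bar y -0.015 [0.0454 0.0635 0.0819] 1163
bar y 0.0 [0.0568 0.0639 0.0706] 737
bar y 0.015 [0.0562 0.0634 0.0711] 702
bar y 0.03 [-0.0729  0.0602  0.0709] 911
```

View pics/w6.png

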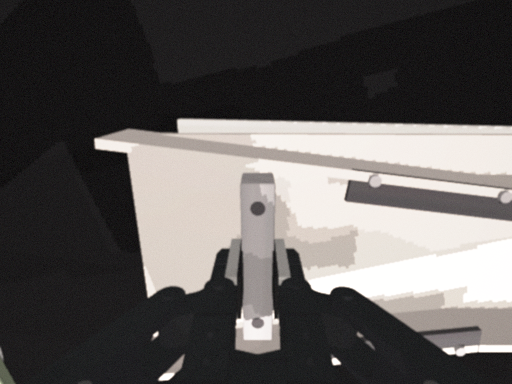

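>>> step_arm(moves=[{"dx": 0, "dy": 0, "dz": -0.02, "ax": 0, "ay": 0, "az": 0}, {"dx": 0, "dy": 0, "dz": -0.06, "ax": 0, "ay": 0, "az": 0}, {"dx": 0, "dy": 0, "dz": -0.12, "ax": 0, "ay": 0, "az": 0}, {"dx": 0, "dy": 0, "dz": -0.2, "ax": 0, "ay": 0, "az": 0}, {"dx": 0, "dy": 0, "dz": -0.28, "ax": 0, "ay": 0, "az": 0}, {"dx": 0, "dy": 0, "dz": -0.36, "ax": 0, "ay": 0, "az": 0}, {"dx": 0, "dy": 0, "dz": -0.44, "ax": 0, "ay": 0, "az": 0}, {"dx": 0, "dy": 0, "dz": -0.5, "ax": 0, "ay": 0, "az": 0}, {"dx": 0, "dy": 0, "dz": -0.5, "ax": 0, "ay": 0, "az": 0}, {"dx": 0, "dy": 0, "dz": -0.5, "ax": 0, "ay": 0, "az": 0}])

```text
time_s: 8.4
eef_pos: [0.5073, 0.0981, 0.1893]
tcp_rot: [0.989, -0.105, -0.104, -0.011]
force: [0.7, 0.4, -1.6]
width: 0.0142
```

```bash
cat >> h.py <<'E'
B=np.array([.4505,-.2925,0]); psi=np.radians(1.6)
xb=np.array([np.cos(psi),np.sin(psi),0]); RB=np.stack([xb,np.cross(-Z,xb),-Z],1)
def barpos(P):
    s=r.get_state(); t=(P-s['eef_pos'])@R.from_quat(s['tcp_rot']).as_matrix(); return t
E
python3 - <<'E'
from h import *
st()
p,d,c,T=cam('wrist'); save('w7',p); P=pts(d,c,T); t=barpos(P)
k=(d>0)&(abs(t[...,0])<.006)&(abs(t[...,1])<.06)&(t[...,2]<.02)&(t[...,2]>-.04)
b=t[k]; far=abs(b[:,1])>.02
print(len(b),np.percentile(b[far],[1,50,99],axis=0).round(4))
# fit top plane: z vs y ; yaw via edges
f=b[far]; f=f[abs(f[:,2]-np.median(f[:,2]))<.004]; print('pitch',np.polyfit(f[:,1],f[:,2],1), 'y ext',f[:,1].min(),f[:,1].max())
rel(B+Z*.20,RB)
E
```

```text
t 8.4 tcp [0.5073 0.0981 0.1893] chute x 0.0363 h 0.1287 along 0.0644 y 0.0012 F [ 0.72  0.42 -1.57] M [-0.01 -0.11 -0.  ] w 0.0142 rotErr [-0.04 -0.02  0.03]
4040 [[-0.0058 -0.0456 -0.0186]
 [ 0.0003 -0.0281 -0.0171]
 [ 0.0058  0.0429 -0.0002]]
pitch [-0.00171181 -0.01718196] y ext -0.045824544264610016 0.04428215394544991
t 8.45 d [ 0.0968  1.5746 -0.0674] a [-0.0327  0.2665 -0.3049]
```

View pics/w7.png

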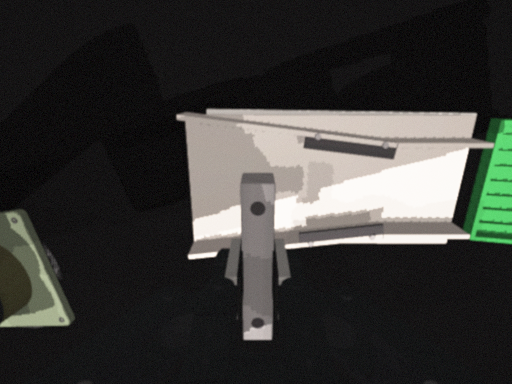

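>>> step_arm(moves=[{"dx": 0.006, "dy": 0.08, "dz": -0.01, "ax": -0.003, "ay": 0.026, "az": -0.03}, {"dx": 0.02, "dy": 0.2, "dz": -0.02, "ax": -0.006, "ay": 0.053, "az": -0.06}, {"dx": 0.03, "dy": 0.32, "dz": -0.03, "ax": -0.01, "ay": 0.08, "az": -0.09}, {"dx": 0.04, "dy": 0.44, "dz": -0.04, "ax": -0.013, "ay": 0.106, "az": -0.12}, {"dx": 0.05, "dy": 0.56, "dz": -0.05, "ax": -0.016, "ay": 0.133, "az": -0.15}, {"dx": 0.06, "dy": 0.68, "dz": -0.06, "ax": -0.02, "ay": 0.16, "az": -0.18}, {"dx": 0.07, "dy": 0.8, "dz": -0.067, "ax": -0.023, "ay": 0.19, "az": -0.21}, {"dx": 0.08, "dy": 0.9, "dz": -0.067, "ax": -0.03, "ay": 0.22, "az": -0.26}, {"dx": 0.09, "dy": 1.0, "dz": -0.067, "ax": -0.033, "ay": 0.266, "az": -0.305}, {"dx": 0.09, "dy": 1.0, "dz": -0.067, "ax": -0.033, "ay": 0.266, "az": -0.305}])

```text
time_s: 9.45
eef_pos: [0.4772, -0.1535, 0.1992]
tcp_rot: [1.0, 0.013, -0.002, 0.0]
force: [0.0, 1.0, -1.0]
width: 0.0146
```

Run:
```python
from h import *
z=np.load('top0.npz'); k=z['k']; c=dict(fx=k[0],fy=k[1],cx=k[2],cy=k[3]); P=pts(z['d'],c,z['T']); v=z['d']>0
reg=v&(abs(P[...,0]-.45)<.1)&(abs(P[...,1]+.2925)<.1)
rim=reg&(P[...,2]>.012)
for a in np.arange(-.36,-.22,.02):
    b=P[...,0][rim&(abs(P[...,1]-a)<.005)]; print('y',a.round(3),'x',b.min().round(4),b.max().round(4),((b.min()+b.max())/2).round(4))
for a in np.arange(.405,.5,.015):
    b=P[...,1][rim&(abs(P[...,0]-a)<.005)]; print('x',a.round(3),'y',b.min().round(4),b.max().round(4),((b.min()+b.max())/2).round(4))
st(); rel(B+Z*.10,RB)
```

```text
y -0.36 x 0.3926 0.5125 0.4525
y -0.34 x 0.3912 0.511 0.4511
y -0.32 x 0.3915 0.5116 0.4515
y -0.3 x 0.3904 0.5102 0.4503
y -0.28 x 0.3908 0.5107 0.4507
y -0.26 x 0.3895 0.5093 0.4494
y -0.24 x 0.3883 0.5096 0.449
x 0.405 y -0.3739 -0.213 -0.2935
x 0.42 y -0.373 -0.2119 -0.2924
x 0.435 y -0.3729 -0.2128 -0.2928
x 0.45 y -0.372 -0.2114 -0.2917
x 0.465 y -0.3724 -0.2109 -0.2917
x 0.48 y -0.3712 -0.2115 -0.2914
x 0.495 y -0.3723 -0.2104 -0.2913
t 9.45 tcp [ 0.4772 -0.1535  0.1992] chute x 0.0126 h 0.1433 along 0.0433 y 0.2535 F [ 0.04  0.96 -1.01] M [-0.01 -0.01  0.02] w 0.0146 rotErr [  1.45 -11.77  13.59]
t 9.45 d [-0.1194  0.5532  0.3972] a [ 0.0001  0.0039 -0.0035]
```

>>> step_arm(moves=[{"dx": -0.02, "dy": 0.1, "dz": 0, "ax": 0, "ay": 0, "az": 0}, {"dx": -0.04, "dy": 0.2, "dz": 0, "ax": 0, "ay": 0, "az": 0}, {"dx": -0.07, "dy": 0.32, "dz": 0.05, "ax": 0, "ay": 0, "az": 0}, {"dx": -0.1, "dy": 0.44, "dz": 0.1, "ax": 0, "ay": 0.004, "az": -0.003}, {"dx": -0.118, "dy": 0.52, "dz": 0.18, "ax": 0, "ay": 0.004, "az": -0.003}, {"dx": -0.119, "dy": 0.555, "dz": 0.26, "ax": 0, "ay": 0.004, "az": -0.003}, {"dx": -0.119, "dy": 0.555, "dz": 0.34, "ax": 0, "ay": 0.004, "az": -0.003}, {"dx": -0.119, "dy": 0.555, "dz": 0.4, "ax": 0, "ay": 0.004, "az": -0.003}, {"dx": -0.119, "dy": 0.555, "dz": 0.4, "ax": 0, "ay": 0.004, "az": -0.003}, {"dx": -0.119, "dy": 0.555, "dz": 0.4, "ax": 0, "ay": 0.004, "az": -0.003}])

```text
time_s: 10.45
eef_pos: [0.4507, -0.2922, 0.0989]
tcp_rot: [1.0, 0.014, -0.001, -0.001]
force: [0.2, -0.2, -0.4]
width: 0.0145
```

Run:
```python
from h import *
p,d,c,T=cam('wrist'); save('w8',p); P=pts(d,c,T); v=d>0
st(); rel(B+Z*.0075,RB)
for x,m in (('boat rim',v&(abs(P[...,2]-.021)<.005)&(abs(P[...,0]-.45)<.09)&(abs(P[...,1]+.2925)<.11)),):
    print(x,m.sum(),P[m].min(0),P[m].max(0))
f=v&(abs(P[...,0]-.45)<.04)&(abs(P[...,1]+.2925)<.06)&(P[...,2]<.012); print('floor z',np.median(P[f][:,2]))
t=barpos(P); k=v&(abs(t[...,0])<.006)&(abs(t[...,1])<.06)&(abs(t[...,2]+.017)<.006); f=t[k]; f=f[abs(f[:,1])>.02]; print('bar',np.polyfit(f[:,1],f[:,2],1),f[:,1].min(),f[:,1].max())
```

```text
t 10.5 tcp [ 0.4511 -0.2926  0.0996] chute x 0.0087 h 0.0467 along 0.0188 y 0.395 F [ 0.57  0.5  -0.11] M [-0.01 -0.06  0.01] w 0.0143 rotErr [  1.45 -11.96  13.74]
t 10.5 d [-0.0024 -0.0006  0.3685] a [ 0.0001 -0.0004 -0.0001]
boat rim 4607 [ 0.38881909 -0.37499394  0.01600826] [ 0.51390084 -0.21161035  0.02582424]
floor z 0.0034588277804972756
bar [-0.0017346  -0.01583565] -0.04618371279403948 0.04421925524871245
```

View pics/w8.png

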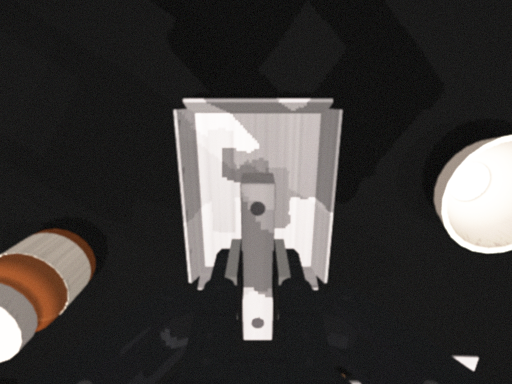

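>>> step_arm(moves=[{"dx": -0.002, "dy": 0, "dz": 0.06, "ax": 0, "ay": 0, "az": 0}, {"dx": -0.002, "dy": 0, "dz": 0.14, "ax": 0, "ay": 0, "az": 0}, {"dx": -0.002, "dy": 0, "dz": 0.2, "ax": 0, "ay": 0, "az": 0}, {"dx": -0.002, "dy": 0, "dz": 0.25, "ax": 0, "ay": 0, "az": 0}, {"dx": -0.002, "dy": 0, "dz": 0.29, "ax": 0, "ay": 0, "az": 0}, {"dx": -0.002, "dy": 0, "dz": 0.32, "ax": 0, "ay": 0, "az": 0}, {"dx": -0.002, "dy": 0, "dz": 0.34, "ax": 0, "ay": 0, "az": 0}, {"dx": -0.002, "dy": 0, "dz": 0.355, "ax": 0, "ay": 0, "az": 0}, {"dx": -0.002, "dy": 0, "dz": 0.36, "ax": 0, "ay": 0, "az": 0}, {"dx": -0.002, "dy": 0, "dz": 0.36, "ax": 0, "ay": 0, "az": 0}])

```text
time_s: 11.5
eef_pos: [0.4507, -0.2927, 0.0097]
tcp_rot: [1.0, 0.014, 0.0, 0.0]
force: [0.1, 0.2, -1.7]
width: 0.0148
```

```bash
python3 -c "
from h import *
st()"
```

```text
t 11.5 tcp [ 0.4507 -0.2927  0.0097] chute x 0.009 h -0.0413 along 0.0004 y 0.3951 F [ 0.15  0.24 -1.74] M [ 0.04 -0.   -0.03] w 0.0148 rotErr [  1.45 -11.97  13.74]
```

>>> step_arm(moves=[{"dx": 0, "dy": 0, "dz": 0.002, "ax": 0, "ay": 0, "az": 0}, {"dx": 0, "dy": 0, "dz": 0.004, "ax": 0, "ay": 0, "az": 0}, {"dx": 0, "dy": 0, "dz": 0.006, "ax": 0, "ay": 0, "az": 0}, {"dx": 0, "dy": 0, "dz": 0.008, "ax": 0, "ay": 0, "az": 0}, {"dx": 0, "dy": 0, "dz": 0.01, "ax": 0, "ay": 0, "az": 0}, {"dx": 0, "dy": 0, "dz": 0.01, "ax": 0, "ay": 0, "az": 0}, {"dx": 0, "dy": 0, "dz": 0.01, "ax": 0, "ay": 0, "az": 0}, {"dx": 0, "dy": 0, "dz": 0.01, "ax": 0, "ay": 0, "az": 0}, {"dx": 0, "dy": 0, "dz": 0.01, "ax": 0, "ay": 0, "az": 0}, {"dx": 0, "dy": 0, "dz": 0.01, "ax": 0, "ay": 0, "az": 0}])

```text
time_s: 12.5
eef_pos: [0.4507, -0.2927, 0.0072]
tcp_rot: [1.0, 0.014, 0.0, 0.0]
force: [-0.6, -0.5, -0.7]
width: 0.0145
```

```bash
python3 -c "
from h import *
st()
p,d,c,T=cam('wrist'); save('w9',p); P=pts(d,c,T); v=d>0
t=barpos(P); k=v&(abs(t[...,0])<.006)&(abs(t[...,1])<.06)&(abs(t[...,2]+.017)<.006); f=t[k]; f=f[abs(f[:,1])>.02]; print('bar',np.polyfit(f[:,1],f[:,2],1),f[:,1].min(),f[:,1].max(), 'top z',np.median(P[k][:,2]))
f=v&(abs(P[...,0]-.45)<.04)&(abs(P[...,1]+.2925)<.06)&(P[...,2]<.012); print('floor z',np.median(P[f][:,2]))"
```

```text
t 12.5 tcp [ 0.4507 -0.2927  0.0072] chute x 0.009 h -0.0437 along -0.0001 y 0.3951 F [-0.63 -0.45 -0.73] M [ 0.01  0.   -0.03] w 0.0145 rotErr [  1.45 -11.97  13.74]
bar [-0.00399064 -0.01649993] -0.045649941034847916 0.045096411544574666 top z 0.02379325840382507
floor z 0.0034372110589827726
```

>>> step_arm(moves=[{"dx": 0, "dy": 0, "dz": 0.001, "ax": 0, "ay": 0, "az": 0}, {"dx": 0, "dy": 0, "dz": 0.002, "ax": 0, "ay": 0, "az": 0}, {"dx": 0, "dy": 0, "dz": 0.003, "ax": 0, "ay": 0, "az": 0}, {"dx": 0, "dy": 0, "dz": 0.003, "ax": 0, "ay": 0, "az": 0}, {"dx": 0, "dy": 0, "dz": 0.003, "ax": 0, "ay": 0, "az": 0}, {"dx": 0, "dy": 0, "dz": 0.003, "ax": 0, "ay": 0, "az": 0}, {"dx": 0, "dy": 0, "dz": 0.003, "ax": 0, "ay": 0, "az": 0}, {"dx": 0, "dy": 0, "dz": 0.003, "ax": 0, "ay": 0, "az": 0}, {"dx": 0, "dy": 0, "dz": 0.003, "ax": 0, "ay": 0, "az": 0}, {"dx": 0, "dy": 0, "dz": 0.003, "ax": 0, "ay": 0, "az": 0}])

```text
time_s: 13.55
eef_pos: [0.4507, -0.2928, 0.0068]
tcp_rot: [1.0, 0.014, 0.0, 0.0]
force: [-0.7, 0.9, 5.3]
width: 0.0142
```

>>> step_arm(moves=[{"dx": 0, "dy": 0, "dz": 0, "ax": 0, "ay": 0, "az": 0}, {"dx": 0, "dy": 0, "dz": 0, "ax": 0, "ay": 0, "az": 0}, {"dx": 0, "dy": 0, "dz": 0, "ax": 0, "ay": 0, "az": 0}, {"dx": 0, "dy": 0, "dz": 0, "ax": 0, "ay": 0, "az": 0}, {"dx": 0, "dy": 0, "dz": 0, "ax": 0, "ay": 0, "az": 0}, {"dx": 0, "dy": 0, "dz": 0, "ax": 0, "ay": 0, "az": 0}, {"dx": 0, "dy": 0, "dz": 0, "ax": 0, "ay": 0, "az": 0}, {"dx": 0, "dy": 0, "dz": 0, "ax": 0, "ay": 0, "az": 0}, {"dx": 0, "dy": 0, "dz": 0, "ax": 0, "ay": 0, "az": 0}, {"dx": 0, "dy": 0, "dz": 0, "ax": 0, "ay": 0, "az": 0}], gripper=0.55)

```text
time_s: 14.55
eef_pos: [0.4508, -0.2928, 0.0068]
tcp_rot: [1.0, 0.014, 0.0, 0.0]
force: [-0.6, -0.4, -0.5]
width: 0.0384
```

```bash
python3 -c "
from h import *
st()
p,d,c,T=cam('wrist'); save('w10',p)"
```

```text
t 14.55 tcp [ 0.4508 -0.2928  0.0068] chute x 0.0089 h -0.0441 along -0.0002 y 0.3952 F [-0.58 -0.36 -0.5 ] M [-0.04 -0.04 -0.01] w 0.0384 rotErr [  1.46 -11.99  13.74]
```

View pics/w10.png

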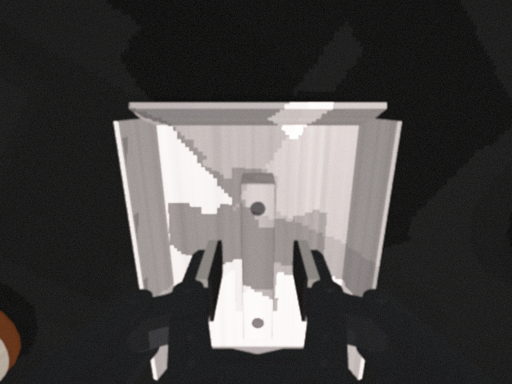

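Touchdown showed 5 N; released, fingers clear both sides. Retreat upward.

>>> step_arm(moves=[{"dx": 0, "dy": 0, "dz": -0.03, "ax": 0, "ay": 0, "az": 0}, {"dx": 0, "dy": 0, "dz": -0.08, "ax": 0, "ay": 0, "az": 0}, {"dx": 0, "dy": 0, "dz": -0.16, "ax": 0, "ay": 0, "az": 0}, {"dx": 0, "dy": 0, "dz": -0.26, "ax": 0, "ay": 0, "az": 0}, {"dx": 0, "dy": 0, "dz": -0.38, "ax": 0, "ay": 0, "az": 0}, {"dx": 0, "dy": 0, "dz": -0.5, "ax": 0, "ay": 0, "az": 0}, {"dx": 0, "dy": 0, "dz": -0.6, "ax": 0, "ay": 0, "az": 0}, {"dx": 0, "dy": 0, "dz": -0.68, "ax": 0, "ay": 0, "az": 0}, {"dx": 0, "dy": 0, "dz": -0.7, "ax": 0, "ay": 0, "az": 0}, {"dx": 0, "dy": 0, "dz": -0.7, "ax": 0, "ay": 0, "az": 0}])

```text
time_s: 15.6
eef_pos: [0.4508, -0.2928, 0.183]
tcp_rot: [1.0, 0.014, 0.001, 0.001]
force: [-0.3, 0.2, -0.6]
width: 0.0384
```

```bash
python3 -c "
from h import *
st()
p,d,c,T=cam('wrist'); save('w11',p); P=pts(d,c,T); v=d>0
m=v&(abs(P[...,2]-.0235)<.003)&(abs(P[...,0]-.4507)<.025)&(abs(P[...,1]+.2925)<.055)
print('bar',m.sum(),cv2.minAreaRect(P[m][:,:2].astype(np.float32)),np.median(P[m][:,2]), np.median(P[m][:,:2],axis=0))
m=v&(abs(P[...,2]-.021)<.005)&(abs(P[...,0]-.45)<.09)&(abs(P[...,1]+.2925)<.11); print('boat',cv2.minAreaRect(P[m][:,:2].astype(np.float32)))
p,d,c,T=cam('scene'); save('scene1',p)"
```

```text
t 15.6 tcp [ 0.4508 -0.2928  0.183 ] chute x 0.0089 h 0.1283 along 0.0363 y 0.3952 F [-0.35  0.21 -0.59] M [-0.    0.01  0.02] w 0.0384 rotErr [  1.53 -12.11  13.74]
bar 1225 ((0.4510663151741028, -0.29259222745895386), (0.015593037009239197, 0.08963561803102493), 1.9060019254684448) 0.023469756003193287 [ 0.45121005 -0.29034689]
boat ((0.45136186480522156, -0.29367244243621826), (0.12149917334318161, 0.1607871651649475), 1.6706312894821167)
```

View pics/w11.png

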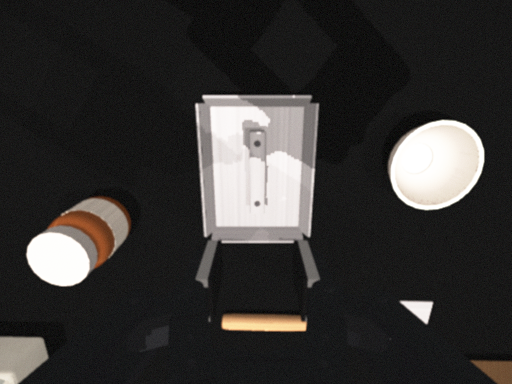

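View pics/scene1.png

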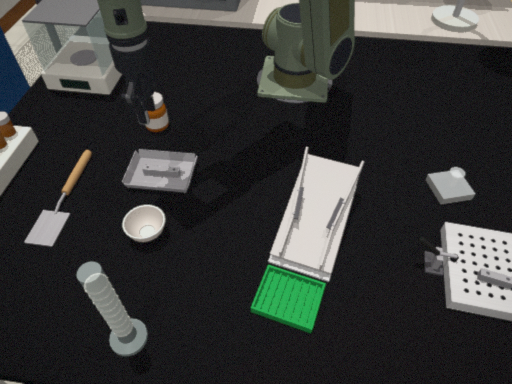

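Bar lies centred in the boat, about 1 mm off centre, top at 23.5 mm (23 expected); arm is clear.

```bash
python3 -c "
from bench import r
print(r.finish_job())"
```

```text
the job is handed in; nothing more can be done
None
```

The 90 mm spacer bar is out of the chute and lying flat in the middle of the rectangular weighing boat. I handed the job in at about 15.7 s, well inside the 51 s limit.

- **Pushing clear:** With the open jaws straddling the bar, the downhill finger pushed it straight up the slope. It stopped with its centre about 43 mm above the lip ends (13 mm is the minimum).
- **Lifting and placing:** I gripped the bar across its 16 mm width and lifted it at right angles to the chute floor. I then levelled it, lined it up with the boat, lowered it until the wrist force read about 5 N, and released it.
- **Last checks:** The bar's centre is about 1 mm from the boat's centre, and the two are aligned to about 0.2 degrees. Its top face measures 23.5 mm above the worktop, against 23 mm expected for lying flat. The boat had not moved measurably, the chute is empty, and the gripper is about 18 cm above the boat touching nothing. The largest wrist force I read was about 5 N.

No check failed. The only disagreements were between cameras: about 1.5 mm sideways on the chute and 0.5 mm in height.

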